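# Load the substrate carrier into the stage nest and shut its keeper bar

### The arm

A 6-joint arm with a two-finger parallel gripper is mounted at the origin on the work surface. World frame = base frame: x ahead of the robot, y to its left, z up, the work surface at z = 0. Lengths are in m, angles in rad, forces in N, time in s.
With the tool pointing down it reaches from about 0.275 to 0.975 m from the base axis. Payload 8.4 kg.
Tool frame: the origin (TCP) lies between the finger pads; the fingertips stand 25 mm ahead of it and the grasp point (between the pads) lies 6 mm ahead of it; z points along the fingers, y is the direction in which the jaws open and shut (so a half turn about z gives the same grasp; the last joint's range is limited). The gripper opens to 92 mm and grips with 3 to 60 N. Pads are 20 mm wide; open, the fingers measure 128 mm over their backs; the gripper's body (75 mm by 189 mm) begins 69 mm behind the grasp point.
Start: joints at [-1.327, 0.353, 1.633, -0, 1.155, -0.002], TCP at [0.152, -0.606, 0.24] pointing down, gripper open.
Joint ranges: [-2.63, 2.63], [-0.92, 2.1], [0.06, 2.66], [-1.3, 4.44], [0, 2.69], [-3.02, 3.02]. Speed limits (rad/s): [2.22, 2.22, 2.79, 3.14, 3.14, 3.14].

### API

Orientations are given as a unit quaternion [x, y, z, w].
In Python, from bench import r gives the robot as it stands.
- The arm moves only by the shell command python3 -m creep 'ROWS' [FORCE]. ROWS is a JSON object of lists of equal length, an entry for each row: "jaw": the opening, from -1 (shut) to 1 (fully open); "xyz": the shift along the tool's x, y, z in m, a list of three; "angular": the turn, a rotation vector about the tool's x, y, z in degrees, a list of three. In form: {"jaw": [jaw, ...], "xyz": [[x, y, z], ...], "angular": [[wx, wy, wz], ...]}. A call has 1 to 5 rows; each row shifts and turns the commanded pose from where the row before left it, along the tool's axes as they then stand; what a row does not reach is not made up. A row lasts 1/10 s, in which the tool goes at most 50 mm and 8.59 degrees, less where a joint would pass 70% of its speed; a pose out of reach is approached as far as the arm can. A call with a gripper value outside its range is refused whole. The fingers move at their own pace and stop on an object; FORCE is the grip in N (left out, the last holds). Time passes only in rows, so rows that do not move let the fingers close. It gives the time, the measured TCP pose, the force and the opening at its end, in the units of the state.
- r.observe(): the state, without advancing time (a new reading comes with each control period).
- r.grab_frame(name): name is "scene" or "top"; returns a dict with "frame" (384x512x3 uint8, red, green, blue), "z_map" (384x512 float32, m along the optical axis (not along the pixel's ray), 0 where there is no reading), "fx", "fy", "cx", "cy" (pixels), "eye" and "orientation" of the camera in the world. Camera axes: x right, y up, looking along -z (the intrinsics and any distortion apply to the point x, -y, -z); pixel columns grow to the right and rows downward; lengths in m; the calibration is good to about 2 mm. A picture is of the moment at which its call begins.
- r.job_done(): hands the job in, once; it reports no verdict.
The state is a dict: "clock": time; "joint_pos": joint angles; "qd": joint speeds; "effort": joint torques, N m; "eef_pos": TCP position; "ee_rot": TCP orientation; "contact_force": force on the tool from outside, world axes, zero at the start; "ft_torque": the same for the moment, N m; "finger_gap": opening from 0.0 (shut) to 1.0 (fully open).
Only numpy, scipy, OpenCV 4.12 (cv2) and the standard library are available. Lean on these libraries where they do the work, as an engineer would, in place of code of your own. Each camera call takes 0.05 s, during which the arm holds its last target.

### The job

Lift the carrier with the white ceramic substrate on it by its handle, keep it level, and lower it gently, without dropping it, all the way down into the nest on the micrometer stage. Then let go of it and swing the keeper bar shut across the carrier's front edge until it snaps fully home past its detent. Leave the empty carrier and the other things on the bench where they are.

Things in the scene. Friction and masses are not known exactly. Their poses are not given: they have to be found in the camera images.
- carrier_center (a point): Centre (25.5 mm above its underside) of the loose carrier to load: aluminium plate 120 (its x) x 90 (y) x 10 mm thick with a bridge handle, 51 mm high in all, 0.24 to 0.48 kg, carrying a white ceramic substrate (60 x 56 mm, gold pads) on its top face under the handle. z up. The same either way round (half a turn about z).
- carrier_handle (a point): Middle of that carrier's black handle bar, 45 mm above its underside, axes as the carrier's. The bar is straight, 88 mm long along the carrier's y, 12 mm wide (x), 12 mm high, on a leg at each end (8 mm wide, at y = -40 and +40 mm), with 29 mm of air between it and the plate. Grip it across its 12 mm width, from above.
- nest: Fixed nest on a micrometer stage with a black base, 180 x 210 mm. Origin: centre of the base's underside, on the table; z up; x points roughly away from the robot; its front (-x) side has the keeper bar. The carrier, seated, has its x along the nest's x (either way round) and its centre at (0, 0, 75.5 mm) in this frame.
- nest_floor (a point): Centre of the nest's floor, 50 mm above the table, axes as the nest's. Black rails round it leave the seated carrier 3 mm of play on each side. They are 8 mm high plus a 7 mm high flared lead-in (front lip: 5 plus 4.5 mm), which gives about 2 to 3 mm more.
- keeper (a joint): Angle of the keeper bar about its upright pivot, rad. 0: shut, lying along the nest's +y over the carrier's front edge. It grows as the bar opens, counter-clockwise from above; at 1.57 the bar points to the nest's -x; most 2.3. It stays where it is left (friction 0.05 N m). Carries no load but its own friction until the detent.
- detent (a point): The detent's steel ball, at (-55, 71, 66 mm) in the nest's frame, sprung from a black housing 70 mm high over the table. The bar's nose meets it at about 0.09 rad; it pushes back with up to about 7 N at the knob until 0.04 rad, then snaps the bar to its stop at 0 rad and holds it there. Until then the bar springs back open to about 0.09 rad.
- keeper_hinge (a point): On the pivot axis of the bar, at half the bar's thickness: at (-50, -66, 66 mm) in the nest's frame. Its y axis points along the bar to the knob, z up. The bar is steel, 16 mm wide and 8 mm thick, its nose 135 mm from the pivot, its underside 62 mm above the table, 2 mm above a seated carrier's plate.
- keeper_knob (a point): Centre of the upright red knob on the bar, 100 mm from the pivot axis: a cylinder 14 mm in diameter, 32 mm high; this point is half-way up, 16 mm above the bar's top face, 86 mm above the table; axes as keeper_hinge. Shut, the knob stands at (-50, 34 mm) in the nest's frame; the handle of a seated carrier begins 37 mm behind it.
- spare_center (a point): Centre, half-way up, of the empty carrier: the same aluminium plate and black handle, but with only a black recess and no white substrate. Leave it.
- chip_tray_center (a point): Centre of a closed dark chip tray, 101 x 101 x 14 mm. Leave it.
- chip_box_center (a point): Centre of a small closed grey chip box, 51 x 51 x 12 mm. Leave it.
- wafer_case_center (a point): Centre of a round pale-blue wafer case, 116 mm in diameter, 22 mm high. Leave it.
- tweezers_center (a point): Middle of a pair of steel tweezers lying flat, 130 mm long, 8 mm high. Leave them.
- solvent_center (a point): Centre of an amber bottle with a white cap, 50 mm in diameter, 100 mm high. Leave it.
- driver_center (a point): Middle of a black-handled screwdriver lying down, 180 mm long. Leave it.
- loupe_center (a point): Centre of a black loupe, 42 mm in diameter, 40 mm high. Leave it.
Mind the look-alikes: they are no part of the job. Leave any blue or green look-alike of the part that bears carrier_center alone.

How it is judged:
On the way, in this order (a step that is already met when the one before it is completed fails the run):
1. the loaded carrier is lifted by its handle, 40 mm clear of the bench (height (world z) of carrier_center above 0.065 m and distance between the grasp point and carrier_handle below 0.045 m), for 0.1 s.
2. the loaded carrier lies fully down in the nest and is let go (x of carrier_center in the frame of nest between -0.006 and 0.006 m and y of carrier_center in the frame of nest between -0.006 and 0.006 m and z of carrier_center in the frame of nest between 0.0725 and 0.0785 m and angle between carrier_center's own z axis and vertical below 0.05 rad and angle between the x axis of carrier_center and the x axis of nest, either way round below 0.12 rad and contact force between the fingers and carrier below 0.2 N), for 0.2 s.
3. the keeper bar is swung shut and has snapped home (value of joint keeper below 0.025 rad and x of carrier_center in the frame of nest between -0.006 and 0.006 m and y of carrier_center in the frame of nest between -0.006 and 0.006 m and z of carrier_center in the frame of nest between 0.0725 and 0.0785 m and angle between carrier_center's own z axis and vertical below 0.05 rad and angle between the x axis of carrier_center and the x axis of nest, either way round below 0.12 rad), for 0.2 s.
At the end, for the whole second after the job is handed in: The loaded carrier rests in the nest: centre within 6 mm of the nest's centre, height within 3 mm of seated, level within 0.05 rad, square within 0.12 rad; the keeper bar is snapped shut (below 0.025 rad); the empty carrier and the seven other bystanders are within 30 mm of where they stood (all of step 3 and linear speed of carrier below 0.02 m/s and distance of each of spare_center, chip_tray_center, chip_box_center, wafer_case_center, tweezers_center, solvent_center, driver_center, loupe_center from where it was at the start of the episode below 0.03 m); the robot touches nothing.
It fails at once if the loaded carrier is tipped by more than 0.35 rad (20 degrees) (angle between carrier_center's own z axis and vertical above 0.35 rad).
It fails at once if the loaded carrier is dropped or slammed into the nest: faster than 0.35 m/s within 35 mm above its seat (horizontal distance between carrier_center and nest below 0.04 m and z of carrier_center in the frame of nest below 0.11 m and linear speed of carrier above 0.35 m/s).
It fails at once if the empty carrier or another bystander is moved by more than 30 mm (distance of any of spare_center, chip_tray_center, chip_box_center, wafer_case_center, tweezers_center, solvent_center, driver_center, loupe_center from where it was at the start of the episode above 0.03 m).
It also fails if it takes over 48 s, if anything falls off the work surface, if the arm or the gripper's body presses on something with over 40 N, if the wrist force passes 120 N, or if a joint passes its speed limit or range.

## Working session

There is one attempt and no reset: what is moved stays moved. The work goes in short steps, Python scripts to look and compute and a shell command to move; the robot and the scene stay as the last step left them, time stands still between calls to the robot, and variables do not carry over. Pictures are saved under pics/ and viewed, and the job is handed in when it is done.

```bash
mkdir -p pics; ls; python3 - <<'E'
from bench import r
import cv2,numpy as np
print(r.observe())
for n in("scene","top"):
    f=r.grab_frame(n); np.savez(f"{n}0.npz",**f)
    print(n,f["fx"],f["fy"],f["cx"],f["cy"],f["eye"],f["orientation"],[k for k in f])
    cv2.imwrite(f"pics/{n}0.png",cv2.resize(f["frame"][:,:,::-1],(800,600),interpolation=cv2.INTER_CUBIC))
E
```

```text
pics
{'clock': 0.0, 'joint_pos': array([-1.32739612e+00,  3.53647804e-01,  1.63412906e+00,  6.58636923e-06,
        1.15518525e+00, -2.40406318e-03]), 'qd': array([-0.00157391, -0.00047935,  0.00069645,  0.00176451,  0.00103374,
       -0.00075126]), 'effort': array([-1.68297167e-03, -5.93850017e+01, -3.34212327e+01,  6.95947395e-02,
        2.35919509e-02, -1.16010410e-04]), 'eef_pos': array([ 0.15197474, -0.60577058,  0.23886605]), 'ee_rot': array([ 9.92456965e-01,  1.22591614e-01, -7.93189311e-05, -6.80126117e-04]), 'contact_force': array([ 0.20068257, -0.3501776 , -2.42671875]), 'ft_torque': array([-0.02415138,  0.03404729,  0.01775542]), 'finger_gap': 1.0058784962224157}
scene 358.8888255581936 358.8888255581936 256.2004636876317 196.0134700692342 [ 1.18554587 -0.51524234  0.78268231] [0.39088503 0.21038512 0.41416778 0.7946144 ] ['frame', 'z_map', 'fx', 'fy', 'cx', 'cy', 'eye', 'orientation']
top 380.23774980010774 380.23774980010774 254.674006720569 197.36975365157127 [ 0.35159206 -0.01120417  1.28056343] [-0.03508732  0.02230414  0.70672093 -0.70626973] ['frame', 'z_map', 'fx', 'fy', 'cx', 'cy', 'eye', 'orientation']
```

View pics/scene0.png

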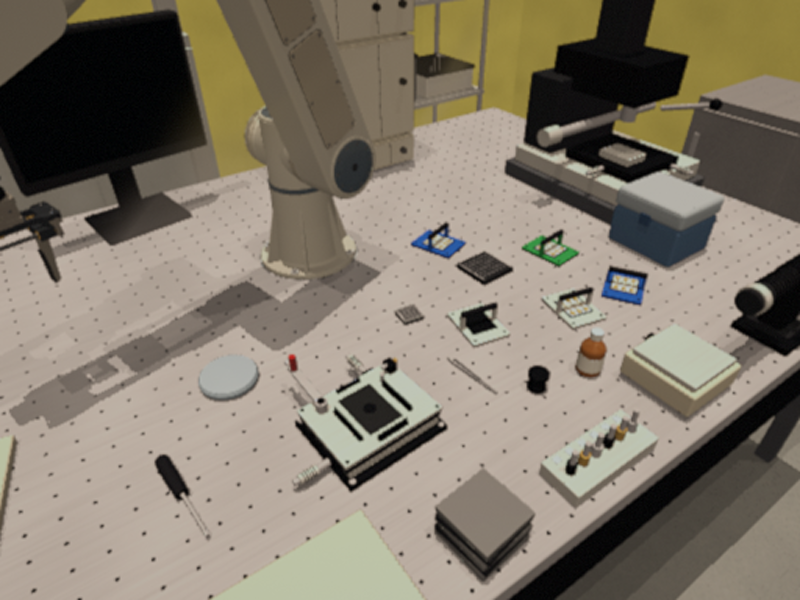

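View pics/top0.png

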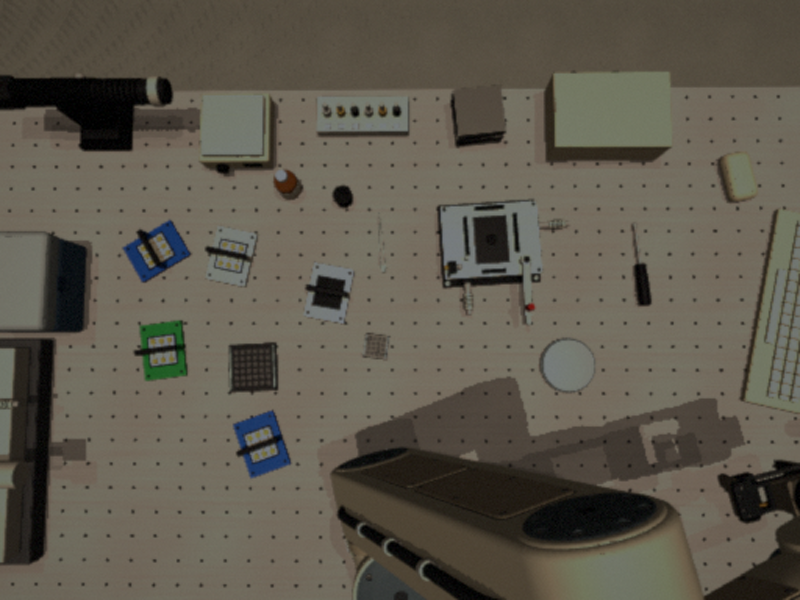

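The top view has up = world +x and left = +y. In the 800x600 picture, the loaded carrier is at (232,256), the empty one at (330,292), the nest at (490,242), and the open keeper's red knob at (530,307). Next I'll measure these.

```bash
cat > h.py <<'E'
import numpy as np,cv2
from scipy.spatial.transform import Rotation as R
def cloud(f):
    z=np.asarray(f["z_map"],float); v,u=np.mgrid[:z.shape[0],:z.shape[1]]
    p=np.stack([(u-f["cx"])/f["fx"]*z,-(v-f["cy"])/f["fy"]*z,-z],-1)
    w=p@R.from_quat(f["orientation"]).as_matrix().T+np.asarray(f["eye"]); w[z<=0]=np.nan
    return w
def back(f,uv,h):
    uv=np.atleast_2d(np.asarray(uv,float)); d=np.c_[(uv[:,0]-f["cx"])/f["fx"],-(uv[:,1]-f["cy"])/f["fy"],-np.ones(len(uv))]@R.from_quat(f["orientation"]).as_matrix().T
    e=np.asarray(f["eye"]); return e+d*((h-e[2])/d[:,2])[:,None]
def proj(f,P):
    q=(np.atleast_2d(P)-np.asarray(f["eye"]))@R.from_quat(f["orientation"]).as_matrix()
    return np.c_[f["cx"]+f["fx"]*q[:,0]/-q[:,2],f["cy"]-f["fy"]*q[:,1]/-q[:,2]]
def crop(f,u0,v0,u1,v1,name,s=8):
    c=f["frame"][v0:v1,u0:u1,::-1]; c=np.clip(c.astype(float)*1.7,0,255).astype(np.uint8)
    cv2.imwrite(name,cv2.resize(c,None,fx=s,fy=s,interpolation=cv2.INTER_CUBIC))
E
python3 - <<'E'
from h import *
f=dict(np.load("top0.npz")); w=cloud(f)
crop(f,125,140,170,190,"pics/c1.png",10)
crop(f,270,120,370,215,"pics/n1.png",6)
np.set_printoptions(linewidth=250,precision=0,suppress=True)
print("table z", np.nanmedian(w[230:250,200:230,2])*1000)
print((w[144:186:2,130:168,2]*1000).round())
E
```

```text
table z -0.6894208295968873
[[-2. -0. -3.  3. -2. -4.  4. -5. -3.  7. -1.  0. -3.  3. -1. -1. -1. -3.  4.  2. -1. -9.  3.  4. -2.  3. -0. -2. -0. -1. -5.  3.  3. -0.  2. -2. -2. -1.]
 [-1.  0. -0.  3.  2. -4.  2. -1.  1. 12.  8. 12.  7.  5.  6. 10. 10.  9. 13.  6.  1.  3. -2. -1.  2.  1.  1. -3. -2.  1. -4. -2. -0.  1. -1.  1. -7. -2.]
 [-1. -4. -1.  0. -3. -5. -2. -1.  8.  5.  7.  6.  7.  8.  9. 10.  9. 12.  9. 12. 13. 11. 13. 14.  8.  6.  7.  8. 12.  0.  0.  0. -0. -3.  1.  1.  2. -3.]
 [ 0. -2. -0.  2. -3. -1.  4. -0.  7.  8. 10.  7.  5. 10. 10. 14. 13. 10.  6.  6.  7. 13. 12.  8. 11. 10.  8.  5.  3. 11.  6.  9. 12.  9.  6. -5. -2.  2.]
 [ 0. -0. -1. -0. -1. -4. -1.  9. 12.  8. 11.  7. 10. 12.  9.  9.  9. 11. 11. 10. 11.  8.  6.  7.  9.  9.  5. 11.  8.  7.  5. 14. 12.  8.  5.  0.  0.  2.]
 [-1. -5. -3.  1. -1. -3.  1.  5.  9.  9. 10. 12. 10. 14. 11. 15. 11. 12.  8.  8.  7.  7.  8.  8.  7.  5.  7. 10. 11. 10.  9. 13.  8.  8. -1. -3. -7. -3.]
 [-0. -1.  2. -3. -2.  1.  5.  5. 10.  5.  9. 15.  6. 14.  8.  9.  9. 14. 13. 12.  8.  9. 18. 11. 13.  8. 14. 10.  9. 12.  9.  8. 10. -0.  4. 
[... 1483 characters left out ...]
9.  9.  7.  8. 10. 10. 10.  9.  8.  7.  8. -2. -1. -4. -0. -2. -2. -1.  2.  0.]
 [-4.  6. 11.  7.  9. 11.  9.  8.  8.  9. 12.  8.  4. 11. 11.  7. 14.  6. 10.  7. 17.  8.  7.  6. 12. 11. 10.  8. -0.  4.  1. -2. -0.  2.  2.  1. -1. -2.]
 [-2.  0. -2. -1.  5. -3. -0. -2. -1. -6.  5.  7. 10.  6.  5. 13. 12.  8.  7. 10. 10.  8.  9. 13. 10.  8. 11.  9. -4. -1. -6. -5.  0.  2. -1. -2. -4.  2.]
 [ 2.  0. -2. -2. -5. -4. -1. -3. -2.  1.  3. -5. -5.  2. -1. -3.  1. -0. -1.  6.  8.  8. 12.  7. 11. 10. 15.  1.  5.  5.  3. -7. -0. -5. -3. -3.  2. -3.]
 [-3. -5. -8. -1. -2. -2. -1. -2. -1. -0. -2.  1.  3.  5. -3. -0. -4. -1.  2. -2.  4. -2. -3.  0. -1. -5. -1. -6. -1. -2.  4.  3.  0. -0.  3.  4. -1.  4.]]
```

View pics/c1.png

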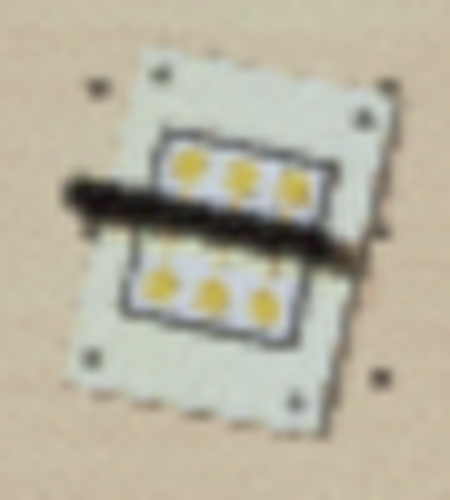

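View pics/n1.png

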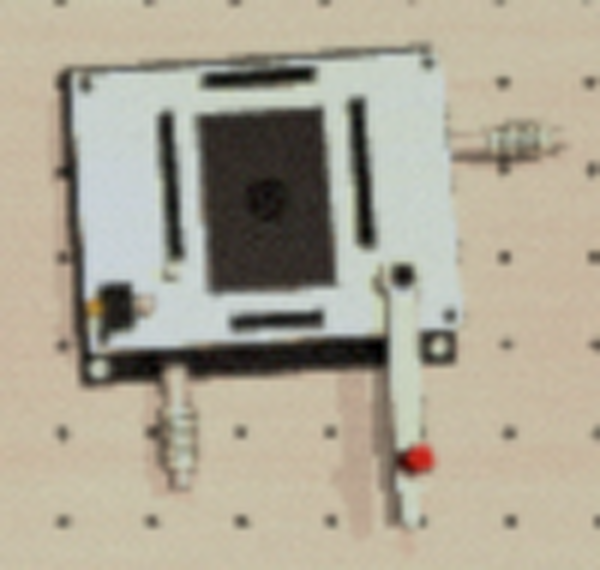

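The carrier's handle bar and gold pads are clear in the first crop, around (210,225). The second shows the nest's four black rails (259,77), (171,186), (362,172), (277,320), the hinge (403,275), the knob (418,460) and the detent (115,308). I'll fit poses to these.

```bash
cat > fit.py <<'E'
from h import *
from scipy.optimize import minimize, differential_evolution
def box(x,y,z): return np.array([[a,b,c] for a in x for b in y for c in z])
PL=box((-.06,.06),(-.045,.045),(0,.01)); BAR=box((-.006,.006),(-.044,.044),(.039,.051)); L1=box((-.006,.006),(-.044,-.036),(.01,.04)); L2=L1*[1,-1,1]
def T(P,p): c,s=np.cos(p[2]),np.sin(p[2]); return np.c_[c*P[:,0]-s*P[:,1]+p[0],s*P[:,0]+c*P[:,1]+p[1],P[:,2]+(p[3] if len(p)>3 else 0)]
def render(f,p,u0,v0,u1,v1,s=6,parts=(PL,BAR,L1,L2)):
    m=np.zeros(((v1-v0)*s,(u1-u0)*s),np.float32)
    for P in parts:
        q=(proj(f,T(P,p))-[u0,v0]+.5)*s-.5
        cv2.fillConvexPoly(m,cv2.convexHull(np.round(q*16).astype(np.int32)),1,shift=4)
    return cv2.resize(m,(u1-u0,v1-v0),interpolation=cv2.INTER_AREA)
def fit(f,mask,win,p0):
    u0,v0,u1,v1=win; M=mask[v0:v1,u0:u1].astype(np.float32)
    c=lambda p: np.abs(render(f,p,u0,v0,u1,v1)-M).sum()
    b=[(p0[0]-.03,p0[0]+.03),(p0[1]-.03,p0[1]+.03),(p0[2]-.3,p0[2]+.3)]
    r=differential_evolution(c,b,seed=1,maxiter=80,popsize=12,tol=1e-6)
    return r.x,r.fun,M.sum()
E
python3 - <<'E'
from fit import *
t=dict(np.load("top0.npz")); w=cloud(t)
z=cv2.medianBlur(np.nan_to_num(w[:,:,2]).astype(np.float32),3)
raw=np.nan_to_num(w[:,:,2])
m=(z>.0045)
# carrier
u,v=148,164; p0=[*back(t,(u,v),.01)[0][:2],np.deg2rad(-10)]
print("p0",p0)
print("loaded",fit(t,m,(128,140,172,192),p0))
s=dict(np.load("scene0.npz")); ws=cloud(s); zs=cv2.medianBlur(np.nan_to_num(ws[:,:,2]).astype(np.float32),3)
q=proj(s,[[p0[0],p0[1],.02]])[0]; print("scene px",q)
u,v=q.astype(int)
print("scene fit",fit(s,zs>.0045,(u-27,v-22,u+27,v+25),p0))
crop(s,u-40,v-35,u+40,v+35,"pics/s1.png",8)
# nest
W=(270,120,370,215)
g=t["frame"].max(2)
q=np.array([[259,77],[171,186],[362,172],[277,320]])/6-.5+[270,120]
# blackness-weighted centroids
G=t["frame"].astype(float).mean(2)
P=[]
for (a,b),(dx,dy) in zip(q,[(12,4),(4,15),(4,15),(11,4)]):
    a,b=int(round(a)),int(round(b)); sub=G[b-dy:b+dy+1,a-dx:a+dx+1]; wt=np.clip(np.percentile(sub,80)-sub,0,None); wt[wt<.35*wt.max()]=0
    vv,uu=np.mgrid[b-dy:b+dy+1,a-dx:a+dx+1]; c=[(uu*wt).sum()/wt.sum(),(vv*wt).sum()/wt.sum()]
    P.append(back(t,c,.062)[0][:2])
P=np.array(P);print(P)
d=P[0]-P[3]; e=P[1]-P[2]
print("yaw",np.degrees(np.arctan2(d[1],d[0])),np.degrees(np.arctan2(-e[0],e[1])),"mid LR",(P[1]+P[2])/2,"mid FB",(P[0]+P[3])/2, np.linalg.norm(d),np.linalg.norm(e))
px=lambda a,b:(a/6-.5+270,b/6-.5+120)
print("hinge",back(t,px(403,275),.075),"knob",back(t,px(420,457),.102),"nose",back(t,px(410,520),.07),"base?",)
np.set_printoptions(linewidth=250,precision=0,suppress=True)
print((raw[128:214:3,278:350:2]*1000).round())
E
```

```text
p0 [np.float64(0.5691415740287541), np.float64(0.37397958280099464), np.float64(-0.17453292519943295)]
loaded (array([ 0.57119142,  0.37702287, -0.21082107]), np.float64(45.13888931274414), np.float32(950.0))
scene px [366.61114894 193.15659068]
scene fit (array([ 0.57071269,  0.37636849, -0.23399686]), np.float64(246.63888549804688), np.float32(786.0))
[[ 0.6650076  -0.17881003]
 [ 0.6029582  -0.12933131]
 [ 0.60887172 -0.23226784]
 [ 0.52415644 -0.19007578]]
yaw 4.572973871689057 3.287928232010613 mid LR [ 0.60591496 -0.18079958] mid FB [ 0.59458202 -0.18444291] 0.14130098051178994 0.10310625532331996
hinge [[ 0.55190575 -0.25105089  0.075     ]] knob [[ 0.45243781 -0.25278103  0.102     ]] nose [[ 0.42171242 -0.25346712  0.07      ]] base?
[[-0.  2. -2. ... -1. -2.  2.]
 [-3.  1. -4. ...  1.  3.  4.]
 [ 0. 12. 49. ... -3. -2.  3.]
 ...
 [ 3.  4. -5. ... -2. -0. -1.]
 [-3. -2. -4. ... -0.  2. -1.]
 [-2.  0. -3. ...  1. -2.  0.]]
```

View pics/s1.png

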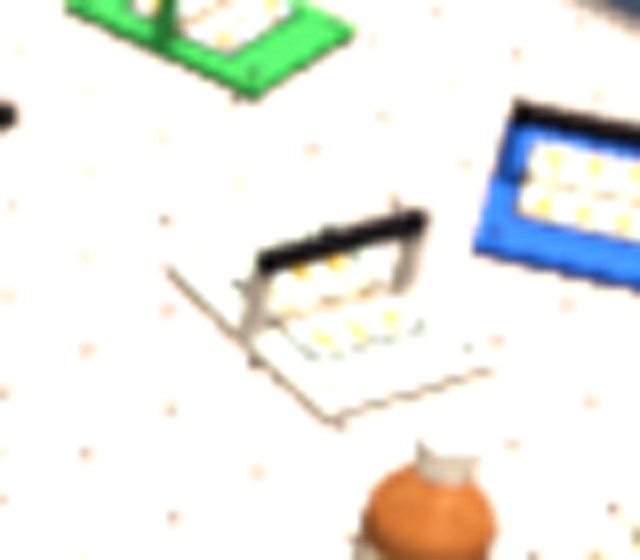

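Both cameras put the loaded carrier at about (0.571, 0.377), yaw -12°. The nest is at about (0.596, -0.182), yaw about 4°, with the keeper at about 1.5 rad. First I'll turn the wrist so the jaws lie along the carrier's x.

```bash
python3 -m creep '{"jaw":[1,1,1,1,1],"xyz":[[0,0,0],[0,0,0],[0,0,0],[0,0,0],[0,0,0]],"angular":[[0,0,-8],[0,0,-8],[0,0,-8],[0,0,-8],[0,0,-8]]}' 30
python3 -m creep '{"jaw":[1,1,1,1,1],"xyz":[[0,0,0],[0,0,0],[0,0,0],[0,0,0],[0,0,0]],"angular":[[0,0,-8],[0,0,-8],[0,0,-8],[0,0,0],[0,0,0]]}'
python3 -m creep '{"jaw":[1,1,1,1,1],"xyz":[[0.042,0.0083,0],[0.042,0.0083,0],[0.042,0.0083,0],[0.042,0.0083,0],[0.042,0.0083,0]],"angular":[[0,0,0],[0,0,0],[0,0,0],[0,0,0],[0,0,0]]}'
```

```text
clock: 0.6
eef_pos: [0.152, -0.606, 0.2392]
ee_rot: [0.889, 0.457, 0.0, -0.0]
contact_force: [0.0, -1.0, -0.2]
finger_gap: 0.997
clock: 1.1
eef_pos: [0.1521, -0.6061, 0.2393]
ee_rot: [0.778, 0.628, 0.0, -0.0]
contact_force: [-0.2, -0.1, 0.7]
finger_gap: 0.996
clock: 1.6
eef_pos: [0.2364, -0.4077, 0.2395]
ee_rot: [0.778, 0.628, 0.0, 0.0]
contact_force: [0.1, -0.6, 0.8]
finger_gap: 1.003
```

```bash
python3 - <<'E'
from fit import *
t=dict(np.load("top0.npz")); w=cloud(t)
z=np.nan_to_num(w[:,:,2]).astype(np.float32); zm=cv2.medianBlur(z,3)
W=(272,122,352,192)
sub=zm[W[1]:W[3],W[0]:W[2]]
print(np.histogram(sub,bins=np.arange(-.01,.1,.005)))
# stage plate: fit rectangle to mask 35..110
m=((sub>.03)&(sub<.11)).astype(np.uint8); m=cv2.morphologyEx(m,cv2.MORPH_OPEN,np.ones((9,9)))
c=max(cv2.findContours(m,0,2)[0],key=cv2.contourArea); 
b=cv2.boxPoints(cv2.minAreaRect(c))+[W[0],W[1]]; B=back(t,b,.048)
print(B[:,:2],B.mean(0),np.linalg.norm(B[0]-B[1]),np.linalg.norm(B[1]-B[2]))
for i in (0,1): d=B[i+1]-B[i]; print(np.degrees(np.arctan2(d[1],d[0])))
m2=(sub>.008).astype(np.uint8); m2=cv2.morphologyEx(m2,cv2.MORPH_OPEN,np.ones((11,11)))
c=max(cv2.findContours(m2,0,2)[0],key=cv2.contourArea); b=cv2.boxPoints(cv2.minAreaRect(c))+[W[0],W[1]]; print("base",back(t,b,.02)[:,:2],back(t,b,.02).mean(0))
s=dict(np.load("scene0.npz")); s["frame"]=(s["frame"]*.6).astype(np.uint8)
crop(s,180,215,290,315,"pics/s2.png",7)
E
```

```text
(array([   0, 1413,  676,   89,  285,   22,   30,   12,    9,   33,   46,
       1761,  833,  115,   67,  182,   27,    0,    0,    0,    0]), array([-0.01 , -0.005,  0.   ,  0.005,  0.01 ,  0.015,  0.02 ,  0.025,
        0.03 ,  0.035,  0.04 ,  0.045,  0.05 ,  0.055,  0.06 ,  0.065,
        0.07 ,  0.075,  0.08 ,  0.085,  0.09 ,  0.095]))
[[ 0.66765536 -0.07571093]
 [ 0.68036955 -0.28123439]
 [ 0.52402081 -0.28826599]
 [ 0.51110591 -0.08486738]] [ 0.5957879  -0.18251968  0.048     ] 0.20591635031804648 0.15650678249051816
-86.46005217426688
-177.4249249872006
base [[ 0.67782165 -0.07171881]
 [ 0.69095169 -0.28656159]
 [ 0.51303499 -0.29444885]
 [ 0.49966837 -0.0820766 ]] [ 0.59536917 -0.18370146  0.02      ]
```

View pics/s2.png

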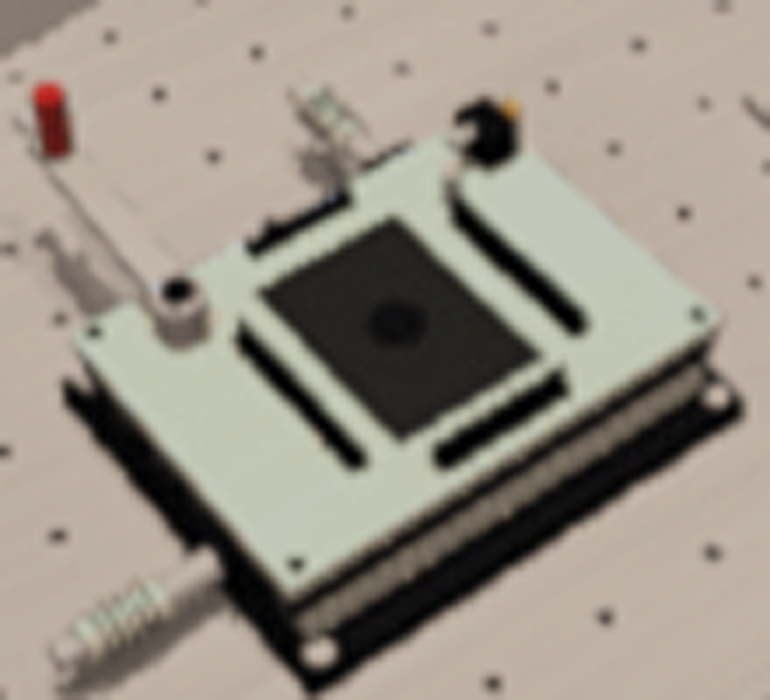

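The scene view shows the nest empty, with the keeper open (knob at (50,120)) and the detent at (485,130). The nest centre comes out at about (0.5955, -0.182), yaw 3.5°. Continuing to the carrier.

```bash
python3 -m creep '{"jaw":[1,1,1,1,1],"xyz":[[0.042,0.008,0],[0.042,0.008,0],[0.042,0.008,0],[0.042,0.008,0],[0.042,0.008,0]],"angular":[[0,0,0],[0,0,0],[0,0,0],[0,0,0],[0,0,0]]}'
python3 -m creep '{"jaw":[1,1,1,1,1],"xyz":[[0.042,0.008,0],[0.042,0.008,0],[0.042,0.008,0],[0.042,0.008,0],[0.042,0.008,0]],"angular":[[0,0,0],[0,0,0],[0,0,0],[0,0,0],[0,0,0]]}'
python3 -m creep '{"jaw":[1,1,1,1,1],"xyz":[[0.042,0.008,0],[0.042,0.008,0],[0.042,0.008,0],[0.042,0.008,0],[0.042,0.008,0]],"angular":[[0,0,0],[0,0,0],[0,0,0],[0,0,0],[0,0,0]]}'
python3 -m creep '{"jaw":[1,1,1,1,1],"xyz":[[0.035,0.008,0],[0.02,0.008,0],[0,0,0],[0,0,0],[0,0,0]],"angular":[[0,0,0],[0,0,0],[0,0,0],[0,0,0],[0,0,0]]}'
python3 - <<'E'
from bench import r
print(r.observe()["joint_pos"])
E
```

```text
clock: 2.1
eef_pos: [0.3189, -0.2106, 0.2398]
ee_rot: [0.778, 0.628, 0.0, 0.0]
contact_force: [0.3, 0.0, -0.2]
finger_gap: 0.999
clock: 2.6
eef_pos: [0.4014, -0.0131, 0.2399]
ee_rot: [0.778, 0.628, 0.0, 0.0]
contact_force: [0.8, 0.4, -0.1]
finger_gap: 0.995
clock: 3.1
eef_pos: [0.4839, 0.1843, 0.2396]
ee_rot: [0.778, 0.628, 0.0, 0.0]
contact_force: [-0.1, 0.3, -0.0]
finger_gap: 0.999
clock: 3.6
eef_pos: [0.5099, 0.2318, 0.2394]
ee_rot: [0.777, 0.629, -0.0, -0.0]
contact_force: [0.7, -1.2, 0.4]
finger_gap: 1.001
[ 4.24181232e-01  2.53253454e-01  1.77343375e+00 -2.53670428e-04
  1.11582036e+00  6.33992075e-01]
```

```bash
python3 -m creep '{"jaw":[1,1,1,1,1],"xyz":[[0.039,0.0073,0],[0.039,0.0073,0],[0.039,0.0073,0],[0.038,0.0071,0],[0,0,0]],"angular":[[0,0,0],[0,0,0],[0,0,0],[0,0,0],[0,0,0]]}'
python3 -m creep '{"jaw":[1,1,1,1,1],"xyz":[[0,0,0],[0,0,0.03],[0,0,0.03],[0,0,0.03],[0,0,0]],"angular":[[0,0,0],[0,0,0],[0,0,0],[0,0,0],[0,0,0]]}'
python3 - <<'E'
from bench import r
from h import *
s=r.grab_frame("scene"); t=r.grab_frame("top"); print(r.observe()["eef_pos"])
s["frame"]=(s["frame"]*.6).astype(np.uint8)
crop(s,310,130,420,230,"pics/s3.png",7); crop(t,110,120,190,200,"pics/t3.png",7)
E
```

```text
clock: 4.1
eef_pos: [0.572, 0.381, 0.2395]
ee_rot: [0.777, 0.63, 0.001, -0.0]
contact_force: [-0.4, 0.6, -0.4]
finger_gap: 0.995
clock: 4.6
eef_pos: [0.5682, 0.375, 0.1459]
ee_rot: [0.777, 0.629, -0.004, -0.0]
contact_force: [-0.8, -0.5, 0.5]
finger_gap: 0.999
[0.57078661 0.37712958 0.15025141]
```

View pics/s3.png

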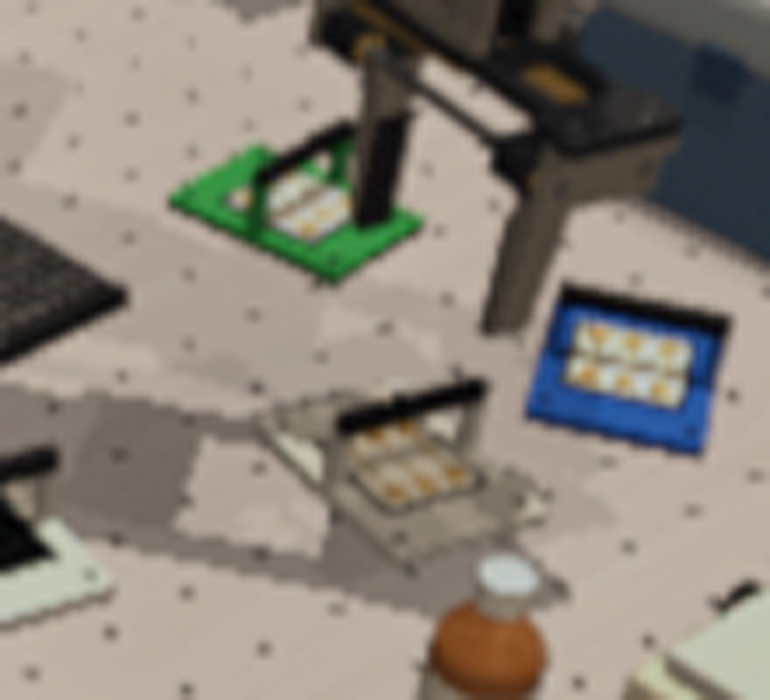

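View pics/t3.png

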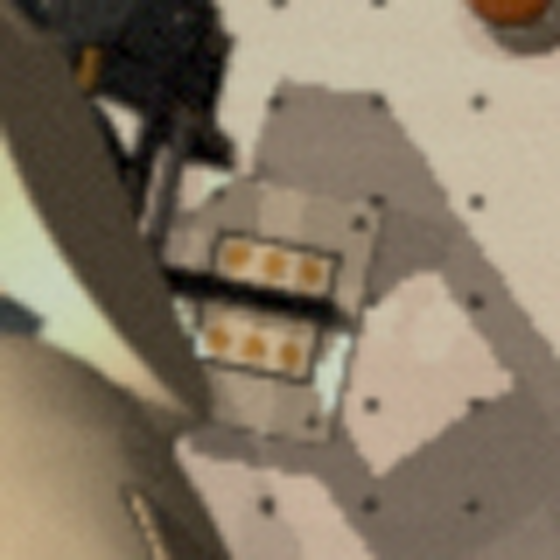

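The fingers straddle the white carrier's handle (bar at (410,405) in the scene crop, carrier at (265,300) in the top crop). Lowering.

```bash
python3 -m creep '{"jaw":[1,1,1,1,1],"xyz":[[0,0,0.025],[0,0,0.025],[0,0,0.025],[0,0,0.015],[0,0,0.009]],"angular":[[0,0,0],[0,0,0],[0,0,0],[0,0,0],[0,0,0]]}'
python3 -m creep '{"jaw":[1,1],"xyz":[[0,0,0],[0,0,0]],"angular":[[0,0,0],[0,0,0]]}'
```

```text
clock: 5.2
eef_pos: [0.5714, 0.3784, 0.051]
ee_rot: [0.777, 0.63, 0.0, 0.0]
contact_force: [-0.1, 0.5, -0.1]
finger_gap: 0.998
clock: 5.4
eef_pos: [0.5716, 0.3789, 0.0518]
ee_rot: [0.777, 0.63, 0.001, 0.0]
contact_force: [0.3, 0.1, 0.5]
finger_gap: 1.002
```

Closing gently so the carrier centres, then firming up the grip.

```bash
python3 -m creep '{"jaw":[-1,-1,-1,-1,-1],"xyz":[[0,0,0],[0,0,0],[0,0,0],[0,0,0],[0,0,0]],"angular":[[0,0,0],[0,0,0],[0,0,0],[0,0,0],[0,0,0]]}' 8
python3 -m creep '{"jaw":[-1,-1,-1,-1,-1],"xyz":[[0,0,0],[0,0,0],[0,0,0],[0,0,0],[0,0,0]],"angular":[[0,0,0],[0,0,0],[0,0,0],[0,0,0],[0,0,0]]}' 40
```

```text
clock: 5.9
eef_pos: [0.5709, 0.3785, 0.0507]
ee_rot: [0.777, 0.63, 0.0, 0.0]
contact_force: [1.0, 0.6, 0.1]
finger_gap: 0.589
clock: 6.4
eef_pos: [0.571, 0.3785, 0.0506]
ee_rot: [0.777, 0.63, 0.0, -0.0]
contact_force: [1.8, -1.0, 0.1]
finger_gap: 0.149
```

```bash
python3 -m creep '{"jaw":[-1,-1,-1],"xyz":[[0,0,0],[0,0,0],[0,0,0]],"angular":[[0,0,0],[0,0,0],[0,0,0]]}' 45
python3 -m creep '{"jaw":[-1,-1,-1,-1,-1],"xyz":[[0,0,-0.004],[0,0,-0.008],[0,0,-0.008],[0,0,-0.008],[0,0,-0.008]],"angular":[[0,0,0],[0,0,0],[0,0,0],[0,0,0],[0,0,0]]}'
python3 -m creep '{"jaw":[-1,-1,-1,-1,-1],"xyz":[[0,0,-0.015],[0,0,-0.02],[0,0,-0.02],[0,0,-0.01],[0,0,0]],"angular":[[0,0,0],[0,0,0],[0,0,0],[0,0,0],[0,0,0]]}'
python3 - <<'E'
from bench import r
from h import *
s=r.grab_frame("scene"); t=r.grab_frame("top"); print(r.observe()["eef_pos"])
s["frame"]=(s["frame"]*.6).astype(np.uint8)
crop(s,310,110,420,210,"pics/s4.png",7)
E
```

```text
clock: 6.7
eef_pos: [0.5711, 0.3785, 0.0506]
ee_rot: [0.777, 0.63, 0.0, 0.0]
contact_force: [0.5, -0.3, -0.5]
finger_gap: 0.127
clock: 7.2
eef_pos: [0.571, 0.3786, 0.0875]
ee_rot: [0.777, 0.63, 0.0, 0.0]
contact_force: [0.6, 0.5, -5.3]
finger_gap: 0.127
clock: 7.7
eef_pos: [0.5719, 0.3791, 0.1539]
ee_rot: [0.777, 0.63, 0.002, 0.0]
contact_force: [-0.5, -0.1, -3.7]
finger_gap: 0.129
[0.57070662 0.37835675 0.15140852]
```

View pics/s4.png

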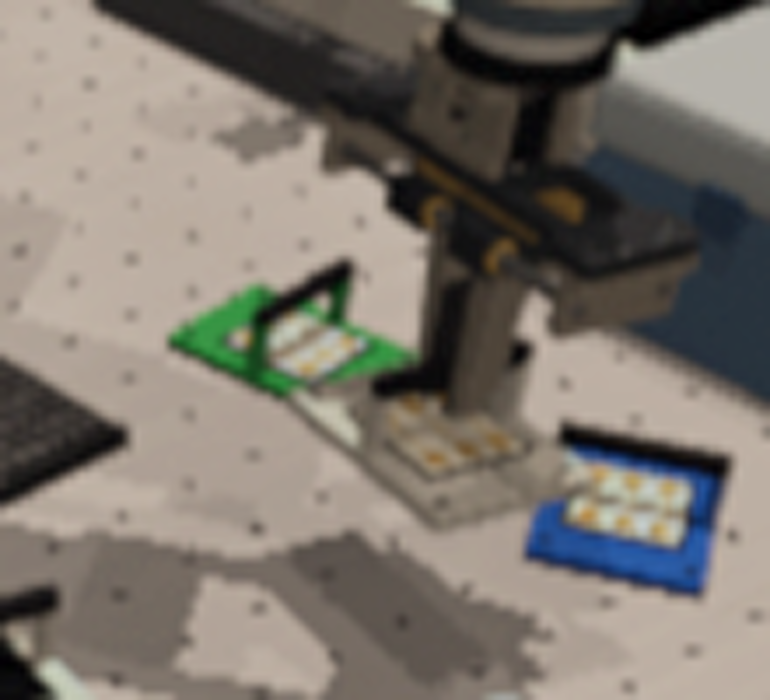

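The carrier is lifted and hanging level. Raising it and squaring the yaw to the nest, then carrying it over.

```bash
python3 -m creep '{"jaw":[-1,-1,-1,-1,-1],"xyz":[[0,0,-0.015],[0,0,-0.025],[0,0,-0.025],[0,0,-0.02],[0,0,0]],"angular":[[0,0,-3],[0,0,-5],[0,0,-5],[0,0,-2.6],[0,0,0]]}'
python3 -m creep '{"jaw":[-1,-1,-1,-1,-1],"xyz":[[-0.008,0,0],[-0.016,0,0],[-0.024,-0.0006,0],[-0.03,-0.0006,0],[-0.032,-0.0006,0]],"angular":[[0,0,0],[0,0,0],[0,0,0],[0,0,0],[0,0,0]]}'
python3 -m creep '{"jaw":[-1,-1,-1,-1,-1],"xyz":[[-0.032,-0.0007,0],[-0.032,-0.0007,0],[-0.032,-0.0007,0],[-0.032,-0.0007,0],[-0.032,-0.0007,0]],"angular":[[0,0,0],[0,0,0],[0,0,0],[0,0,0],[0,0,0]]}'
python3 -m creep '{"jaw":[-1,-1,-1,-1,-1],"xyz":[[-0.032,-0.0007,0],[-0.032,-0.0007,0],[-0.032,-0.0007,0],[-0.032,-0.0007,0],[-0.032,-0.0007,0]],"angular":[[0,0,0],[0,0,0],[0,0,0],[0,0,0],[0,0,0]]}'
python3 -m creep '{"jaw":[-1,-1,-1,-1,-1],"xyz":[[-0.032,-0.0007,0],[-0.032,-0.0007,0],[-0.028,-0.0007,0],[-0.022,-0.0007,0],[-0.014,-0.0007,0]],"angular":[[0,0,0],[0,0,0],[0,0,0],[0,0,0],[0,0,0]]}'
python3 -m creep '{"jaw":[-1,-1,-1],"xyz":[[-0.006,0,0],[0,0,0],[0,0,0]],"angular":[[0,0,0],[0,0,0],[0,0,0]]}'
```

```text
clock: 8.3
eef_pos: [0.5719, 0.3791, 0.2384]
ee_rot: [0.684, 0.73, 0.002, 0.0]
contact_force: [0.7, 0.8, -4.8]
finger_gap: 0.123
clock: 8.8
eef_pos: [0.5752, 0.2662, 0.2347]
ee_rot: [0.684, 0.729, -0.001, -0.0]
contact_force: [1.2, -0.2, -4.5]
finger_gap: 0.127
clock: 9.3
eef_pos: [0.5816, 0.106, 0.2349]
ee_rot: [0.684, 0.729, -0.001, -0.001]
contact_force: [-0.5, -0.3, -3.8]
finger_gap: 0.126
clock: 9.8
eef_pos: [0.5881, -0.0535, 0.235]
ee_rot: [0.685, 0.729, -0.001, -0.001]
contact_force: [1.1, 0.4, -3.1]
finger_gap: 0.131
clock: 10.3
eef_pos: [0.5928, -0.1814, 0.235]
ee_rot: [0.685, 0.729, -0.001, -0.001]
contact_force: [0.7, 0.8, -4.9]
finger_gap: 0.121
clock: 10.6
eef_pos: [0.5946, -0.1844, 0.2363]
ee_rot: [0.684, 0.729, 0.0, -0.0]
contact_force: [-1.5, 0.7, -4.4]
finger_gap: 0.121
```

```bash
python3 -m creep '{"jaw":[-1,-1,-1,-1,-1],"xyz":[[0,0,0.015],[0,0,0.025],[0,0,0.025],[0,0,0.02],[0,0,0]],"angular":[[0,0,0],[0,0,0],[0,0,0],[0,0,0],[0,0,0]]}'
python3 - <<'E'
from bench import r
from h import *
s=r.grab_frame("scene"); t=r.grab_frame("top"); print(r.observe()["eef_pos"],r.observe()["ee_rot"])
np.savez("s5.npz",**s);np.savez("t5.npz",**t)
s["frame"]=(s["frame"]*.6).astype(np.uint8)
crop(s,180,190,290,310,"pics/s5.png",6);crop(t,270,110,370,215,"pics/t5.png",6)
E
```

```text
clock: 11.1
eef_pos: [0.5926, -0.1835, 0.1478]
ee_rot: [0.684, 0.73, -0.001, -0.003]
contact_force: [-0.5, 0.4, -4.0]
finger_gap: 0.127
[ 0.59476453 -0.1844106   0.15116651] [ 6.83754042e-01  7.29712360e-01 -1.88024709e-04 -4.96527742e-04]
```

View pics/s5.png

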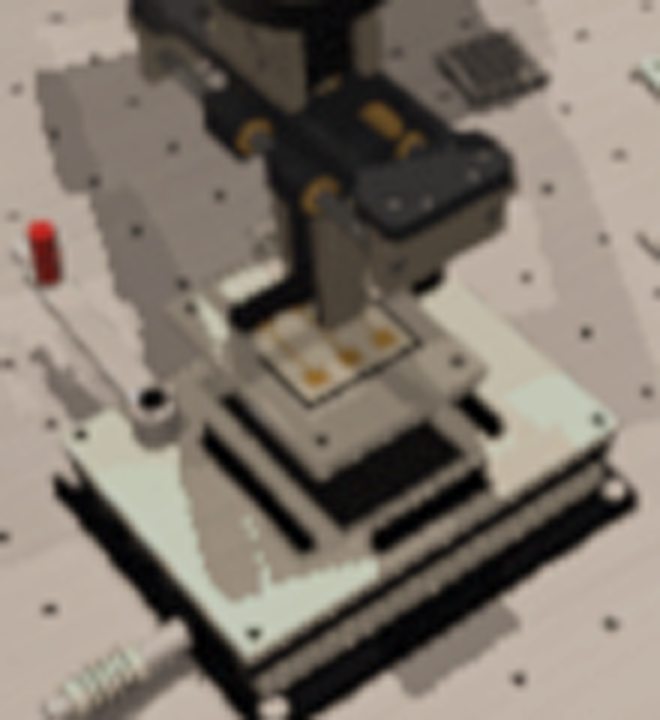

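View pics/t5.png

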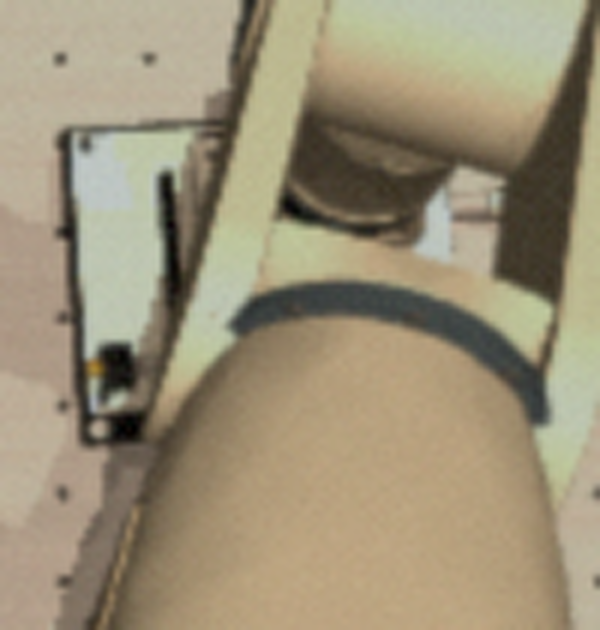

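```bash
cat > ov.py <<'E'
from fit import *
def ov(f,win,s,name,items,gain=1.0):
    u0,v0,u1,v1=win
    im=cv2.resize(np.clip(f["frame"][v0:v1,u0:u1,::-1]*gain,0,255).astype(np.uint8),None,fx=s,fy=s,interpolation=cv2.INTER_CUBIC)
    for P,p,col in items:
        q=((proj(f,T(np.array(P,float),p))-[u0,v0]+.5)*s*16-8).round().astype(np.int32)
        cv2.polylines(im,[q],True,col,1,cv2.LINE_AA,shift=4)
    cv2.imwrite(name,im)
rect=lambda a,b,z:[[-a,-b,z],[a,-b,z],[a,b,z],[-a,b,z]]
E
python3 - <<'E'
from ov import *
s=dict(np.load("s5.npz")); yaw=np.deg2rad(3.72)
n=(0.5955,-0.182,np.deg2rad(3.5))
c=(0.5948,-0.1844,yaw,0.1512-.051)
it=[(rect(.06,.045,.010),c,(0,255,0)),(rect(.09,.105,.0),n,(255,0,255)),(rect(.063,.048,.05),n,(0,0,255)),(rect(.006,.044,.051),c,(255,255,0))]
ov(s,(180,210,290,310),7,"pics/o5.png",it)
t=dict(np.load("top0.npz"))
it=[(rect(.09,.105,0),n,(255,0,255)),(rect(.063,.048,.058),n,(0,0,255)),([[-.05,-.066,.07],[-.05,-.066,.07],[-.045,-.066,.07]],n,(0,255,0)),([[-.055,.071,.066],[-.05,.071,.066]],n,(0,255,0))]
ov(t,(270,120,370,215),6,"pics/o5t.png",it,1.6)
s0=dict(np.load("scene0.npz"));ov(s0,(180,210,290,310),7,"pics/o5s.png",it)
E
```

```text
(no output)
```

View pics/o5.png

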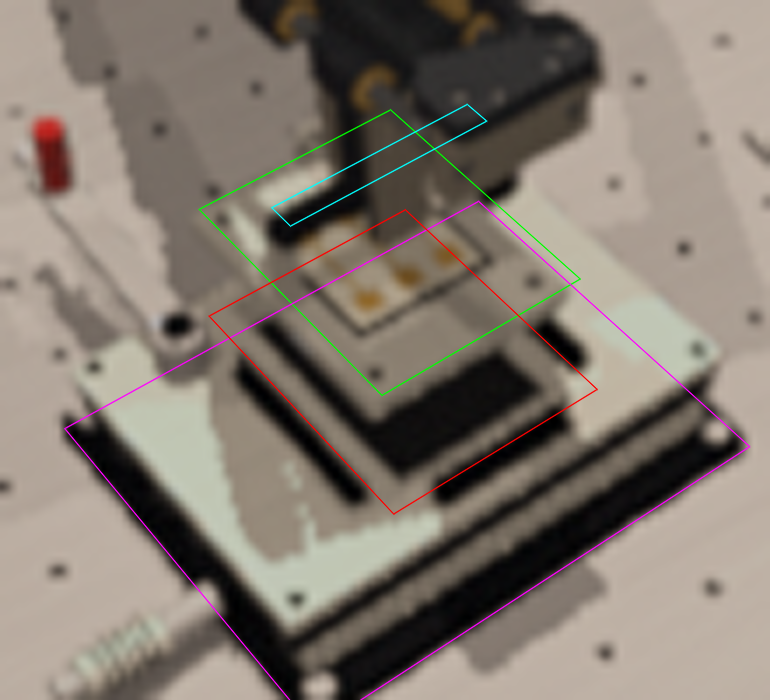

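View pics/o5t.png

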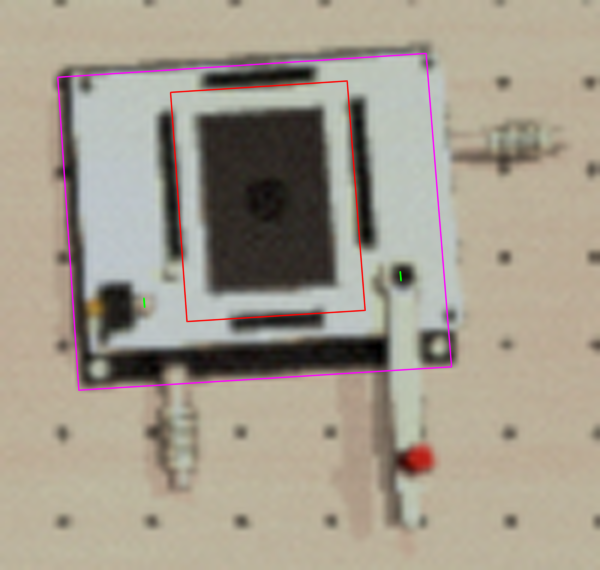

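View pics/o5s.png

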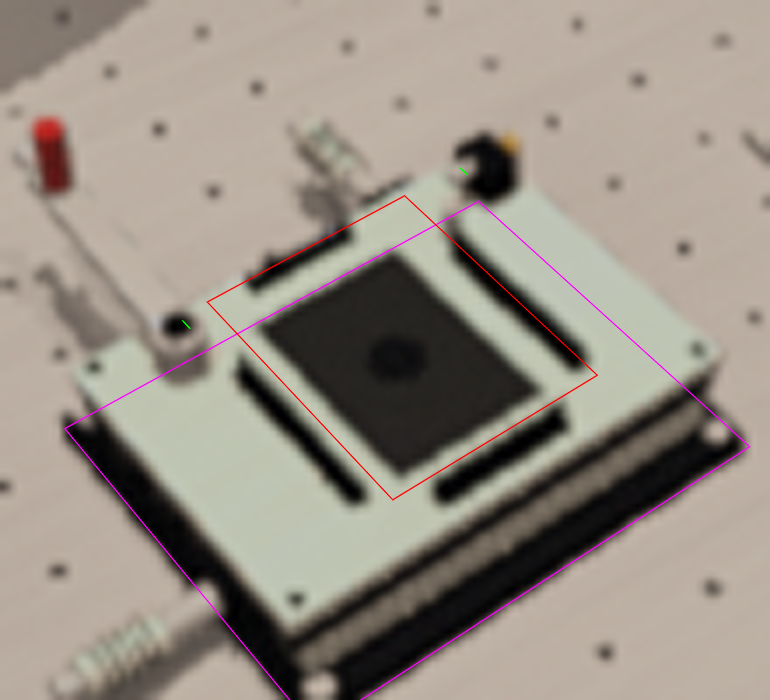

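The nest model sits on the rails in both views. For the carrier in hand, I'll use its corner holes, at (375,373), (533,281) and (222,218) in the overlay picture, to get its exact centre.

```bash
python3 - <<'E'
from ov import *
s=dict(np.load("s5.npz")); G=s["frame"].mean(2).astype(np.float32)
def ref(x,y):
    u,v=x/7-.5+180,y/7-.5+210; a,b=int(round(u)),int(round(v))
    sub=G[b-2:b+3,a-2:a+3]; w=np.clip(np.median(sub)-sub,0,None); vv,uu=np.mgrid[b-2:b+3,a-2:a+3]; return np.array([(uu*w).sum()/w.sum(),(vv*w).sum()/w.sum()])
H=np.array([ref(*p) for p in [(375,373),(533,281),(222,218)]]); print(H, (H-[180,210]+.5)*7)
for z in (.110,):
    B=back(s,H,z)[:,:2]; print(B, (B[1]+B[2])/2)
    for a,b in((0,1),(0,2)): d=B[b]-B[a]; print(np.linalg.norm(d),np.degrees(np.arctan2(d[1],d[0])))
# nest plate holes / hinge in the same camera, initial frame
s=dict(np.load("s5.npz"))
im=s["frame"][215:290,195:275,::-1]; im=np.clip(im*1.3,0,255).astype(np.uint8); cv2.imwrite("pics/z5.png",cv2.resize(im,None,fx=8,fy=8,interpolation=cv2.INTER_CUBIC))
E
```

```text
[[232.99452057 262.95342467]
 [255.82507285 249.83332382]
 [210.87120571 240.96956798]] [[374.46164398 374.1739727 ]
 [534.27550995 282.33326671]
 [219.59843995 220.28697589]]
[[ 0.64746265 -0.22226903]
 [ 0.64318174 -0.15033104]
 [ 0.54737209 -0.22961051]] [ 0.59527692 -0.18997078]
0.0720652520390609 93.40555288991857
0.10035943836536451 -175.80495873710706
```

View pics/z5.png

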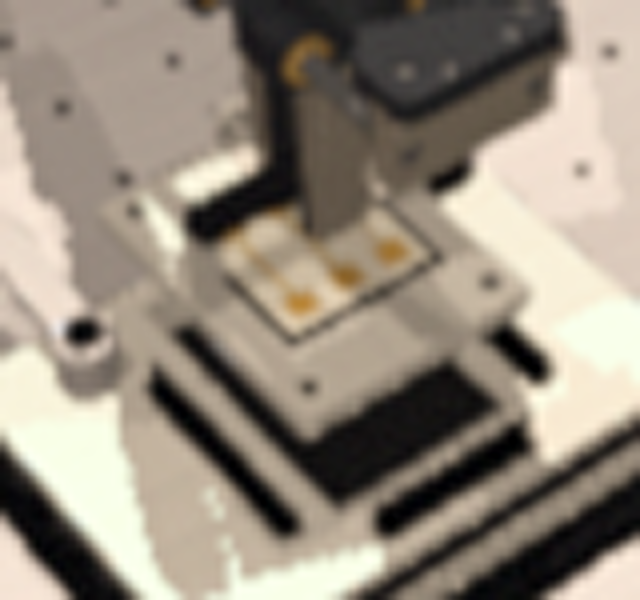

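```bash
python3 - <<'E'
from ov import *
s=dict(np.load("scene0.npz")); t=dict(np.load("top0.npz"))
def refine(f,u,v,k=2):
    G=f["frame"].mean(2); a,b=int(round(u)),int(round(v)); sub=G[b-k:b+k+1,a-k:a+k+1]; w=np.clip(np.median(sub)-5-sub,0,None); vv,uu=np.mgrid[b-k:b+k+1,a-k:a+k+1]; return (uu*w).sum()/w.sum(),(vv*w).sum()/w.sum()
P=[refine(s,x/7-.5+180,y/7-.5+210) for x,y in[(93,367),(297,600),(697,350)]]
B=back(s,P,.05)[:,:2]; print("scene plate holes",B,"mid",(B[0]+B[2])/2)
Q=[refine(t,x/6-.5+270,y/6-.5+120) for x,y in[(448,315),(428,62),(86,83)]]
C=back(t,Q,.05)[:,:2]; print("top plate holes",C,"mid",(C[0]+C[2])/2)
print("hinge scene",back(s,(177/7-.5+180,323/7-.5+210),.074))
# floor recess dark rectangle in both
for f,win,nm in((s,(212,242,262,282),"scene"),(t,(298,133,332,172),"top")):
    G=f["frame"].mean(2)[win[1]:win[3],win[0]:win[2]]
    m=(G<np.percentile(G,60)*0+60).astype(np.uint8); m=cv2.morphologyEx(m,cv2.MORPH_OPEN,np.ones((5,5)))
    c=max(cv2.findContours(m,0,2)[0],key=cv2.contourArea); h=cv2.minAreaRect(c); M=cv2.moments(m,True)
    n_,lab,st,ce=cv2.connectedComponentsWithStats(m); i=1+st[1:,4].argmax()
    print(nm,G.min(),G.max(),st[i],"recess centre",back(f,ce[i]+[win[0],win[1]],.05)[0])
# loaded carrier holes initial, top view & scene
P=[refine(t,x/10-.5+125,y/10-.5+140) for x,y in[(161,74),(363,118),(92,357),(295,401)]]
B=back(t,P,.01)[:,:2]; print("carrier holes top",B,B.mean(0),np.linalg.norm(B[0]-B[1]),np.linalg.norm(B[0]-B[2]))
s5=dict(np.load("s5.npz"))
n=(0.5955,-0.182,np.deg2rad(3.5))
E
```

```text
scene plate holes [[ 0.53197449 -0.28298115]
 [ 0.67409752 -0.27427506]
 [ 0.66464207 -0.08674263]] mid [ 0.59830828 -0.18486189]
top plate holes [[ 0.53346181 -0.28110197]
 [ 0.67603029 -0.27061841]
 [ 0.66665077 -0.08548304]] mid [ 0.60005629 -0.1832925 ]
hinge scene [[ 0.55289208 -0.25478205  0.074     ]]
scene 0.0 192.66666666666666 [  8   6  34  28 593] recess centre [ 0.60007552 -0.18577251  0.05      ]
top 8.0 123.0 [  5   5  23  30 611] recess centre [ 0.5979928  -0.18316802  0.05      ]
carrier holes top [[0.62764049 0.40054853]
 [0.61284443 0.32907277]
 [0.53010416 0.42184337]
 [0.51491831 0.35165571]] [0.57137685 0.37578009] 0.07299114110685168 0.09983389302112422
```

In the top camera's frame the carrier hangs at about (0.5955, -0.1873) and the nest centre is about (0.597, -0.1825). I'll shift by (+1, +5) mm, then lower slowly.

```bash
python3 -m creep '{"jaw":[-1,-1,-1,-1,-1],"xyz":[[0.0025,0.0013,0],[0.0024,0,0],[0,0,0.008],[0,0,0.008],[0,0,0]],"angular":[[0,0,0],[0,0,0],[0,0,0],[0,0,0],[0,0,0]]}'
python3 -m creep '{"jaw":[-1,-1,-1],"xyz":[[0,0,0],[0,0,0],[0,0,0]],"angular":[[0,0,0],[0,0,0],[0,0,0]]}'
python3 - <<'E'
from bench import r
from ov import *
s=r.grab_frame("scene"); print(r.observe()["eef_pos"])
np.savez("s6.npz",**s)
im=s["frame"][215:290,195:275,::-1]; im=np.clip(im*1.3,0,255).astype(np.uint8); cv2.imwrite("pics/z6.png",cv2.resize(im,None,fx=8,fy=8,interpolation=cv2.INTER_CUBIC))
E
```

```text
clock: 11.7
eef_pos: [0.5949, -0.1799, 0.1341]
ee_rot: [0.684, 0.729, -0.001, -0.001]
contact_force: [-1.0, -0.4, -4.3]
finger_gap: 0.125
clock: 12.0
eef_pos: [0.596, -0.1803, 0.1358]
ee_rot: [0.684, 0.729, 0.0, 0.0]
contact_force: [0.8, 0.8, -6.0]
finger_gap: 0.124
[ 0.59604837 -0.18023587  0.13582714]
```

View pics/z6.png

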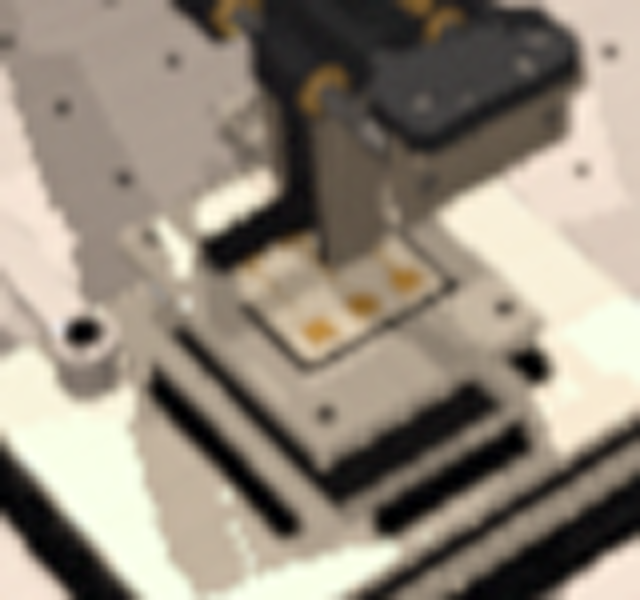

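```bash
python3 - <<'E'
from ov import *
s=dict(np.load("s6.npz")); G=s["frame"].mean(2)
def refine(f,u,v,k=2):
    a,b=int(round(u)),int(round(v)); sub=G[b-k:b+k+1,a-k:a+k+1]; w=np.clip(np.median(sub)-5-sub,0,None); vv,uu=np.mgrid[b-k:b+k+1,a-k:a+k+1]; return (uu*w).sum()/w.sum(),(vv*w).sum()/w.sum()
P=[refine(s,x/8-.5+195,y/8-.5+215) for x,y in[(325,412),(505,307),(150,238)]]
B=back(s,P,.0952)[:,:2]; c=(B[1]+B[2])/2; print(B,c,[np.linalg.norm(B[0]-B[i]) for i in(1,2)])
s0=dict(np.load("scene0.npz")); p=(c[0],c[1],np.deg2rad(3.7))
ov(s0,(195,220,275,290),9,"pics/o6.png",[(rect(.06,.045,.05),p,(0,255,0)),(rect(.063,.048,.05),p,(0,0,255)),(rect(.06,.045,.065),p,(255,255,0))],1.1)
E
```

```text
[[ 0.64839195 -0.217171  ]
 [ 0.64334534 -0.14506865]
 [ 0.54674266 -0.22446771]] [ 0.595044   -0.18476818] [np.float64(0.07227874243553938), np.float64(0.10191084171078818)]
```

View pics/o6.png

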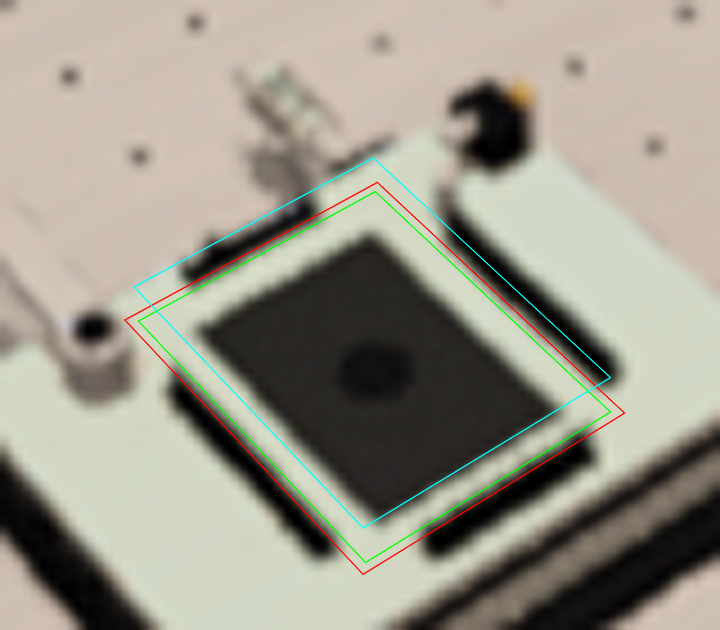

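The scene overlay of the pocket (red) lands on the rails' inner faces, so the carrier is aligned to within 1–2 mm. Lowering.

```bash
python3 -m creep '{"jaw":[-1,-1,-1,-1,-1],"xyz":[[0,0,0.005],[0,0,0.005],[0,0,0.004],[0,0,0.003],[0,0,0]],"angular":[[0,0,0],[0,0,0],[0,0,0],[0,0,0],[0,0,0]]}'
python3 -m creep '{"jaw":[-1,-1,-1,-1,-1],"xyz":[[0,0,0.003],[0,0,0.003],[0,0,0.003],[0,0,0],[0,0,0]],"angular":[[0,0,0],[0,0,0],[0,0,0],[0,0,0],[0,0,0]]}'
```

```text
clock: 12.55
eef_pos: [0.5955, -0.18, 0.1179]
ee_rot: [0.684, 0.729, -0.0, -0.0]
contact_force: [-0.5, 0.2, -3.5]
finger_gap: 0.126
clock: 13.05
eef_pos: [0.5959, -0.1801, 0.1095]
ee_rot: [0.684, 0.729, -0.0, -0.0]
contact_force: [0.7, -0.2, -3.6]
finger_gap: 0.126
```

No contact force and it's 9 mm from the floor, already inside the lead-in.

```bash
python3 -m creep '{"jaw":[-1,-1,-1,-1,-1],"xyz":[[0,0,0.002],[0,0,0.002],[0,0,0.002],[0,0,0],[0,0,0]],"angular":[[0,0,0],[0,0,0],[0,0,0],[0,0,0],[0,0,0]]}'
python3 -m creep '{"jaw":[-1,-1,-1,-1],"xyz":[[0,0,0.001],[0,0,0.001],[0,0,0],[0,0,0]],"angular":[[0,0,0],[0,0,0],[0,0,0],[0,0,0]]}'
```

```text
clock: 13.55
eef_pos: [0.5958, -0.1801, 0.1035]
ee_rot: [0.684, 0.729, -0.0, -0.0]
contact_force: [0.0, 0.3, -4.6]
finger_gap: 0.12
clock: 13.95
eef_pos: [0.5959, -0.1801, 0.1015]
ee_rot: [0.684, 0.729, -0.0, -0.0]
contact_force: [-0.1, -0.0, -4.4]
finger_gap: 0.121
```

```bash
python3 -m creep '{"jaw":[-1,-1,-1,-1],"xyz":[[0,0,0.001],[0,0,0.001],[0,0,0],[0,0,0]],"angular":[[0,0,0],[0,0,0],[0,0,0],[0,0,0]]}'
```

```text
clock: 14.35
eef_pos: [0.596, -0.1802, 0.1006]
ee_rot: [0.684, 0.729, 0.0, 0.0]
contact_force: [-3.6, 0.7, 5.5]
finger_gap: 0.123
```

Contact appeared exactly at the predicted seated height (TCP 0.1006). Releasing.

```bash
python3 -m creep '{"jaw":[-0.4,-0.4,-0.4,-0.4,-0.4],"xyz":[[0,0,0],[0,0,0],[0,0,0],[0,0,0],[0,0,0]],"angular":[[0,0,0],[0,0,0],[0,0,0],[0,0,0],[0,0,0]]}'
python3 -m creep '{"jaw":[-0.4,-0.4,-0.4,-0.4,-0.4],"xyz":[[0,0,-0.01],[0,0,-0.02],[0,0,-0.025],[0,0,-0.025],[0,0,-0.02]],"angular":[[0,0,0],[0,0,0],[0,0,0],[0,0,0],[0,0,0]]}'
python3 - <<'E'
from bench import r
from ov import *
s=r.grab_frame("scene"); print(r.observe()["eef_pos"])
np.savez("s7.npz",**s)
im=s["frame"][195:295,180:285,::-1]; im=np.clip(im*1.2,0,255).astype(np.uint8); cv2.imwrite("pics/z7.png",cv2.resize(im,None,fx=6,fy=6,interpolation=cv2.INTER_CUBIC))
E
```

```text
clock: 14.85
eef_pos: [0.5959, -0.1801, 0.0995]
ee_rot: [0.684, 0.729, 0.0, 0.0]
contact_force: [-0.0, 0.0, 0.7]
finger_gap: 0.3
clock: 15.35
eef_pos: [0.5963, -0.1803, 0.2019]
ee_rot: [0.684, 0.729, 0.0, 0.001]
contact_force: [0.0, -0.0, -0.6]
finger_gap: 0.302
[ 0.59779216 -0.18071394  0.20504059]
```

View pics/z7.png

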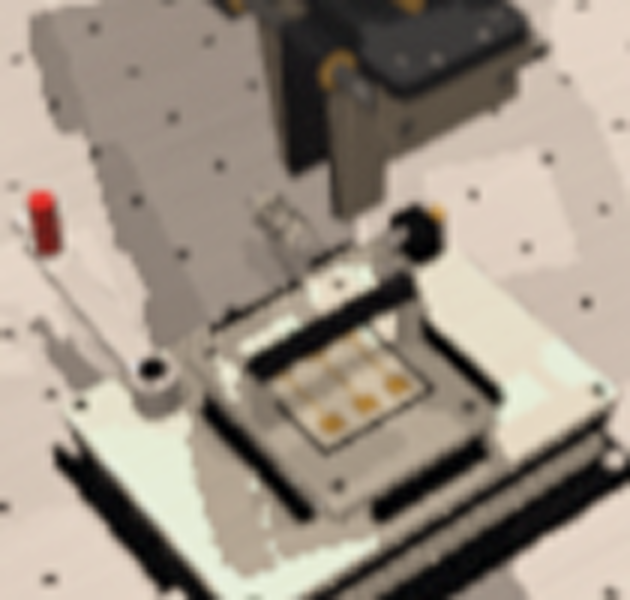

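The carrier sits flat between the rails, with the pads at (365,405) and the keeper open with its knob at (43,225). Next I'll close the fingers and come down on the outer (-y) side of the knob.

```bash
python3 -m creep '{"jaw":[-1,-1,-1,-1,-1],"xyz":[[-0.012,-0.02,0],[-0.02,-0.033,0],[-0.024,-0.038,0],[-0.022,-0.036,0],[-0.015,-0.024,0]],"angular":[[0,0,0],[0,0,0],[0,0,0],[0,0,0],[0,0,0]]}' 30
python3 -m creep '{"jaw":[-1,-1,-1,-1,-1],"xyz":[[0,0,0.01],[0,0,0.02],[0,0,0.02],[0,0,0.01],[0,0,0]],"angular":[[0,0,0],[0,0,0],[0,0,0],[0,0,0],[0,0,0]]}'
python3 - <<'E'
from bench import r
from ov import *
s=r.grab_frame("scene");t=r.grab_frame("top"); print(r.observe()["eef_pos"])
im=s["frame"][190:270,160:260,::-1]; im=np.clip(im*1.2,0,255).astype(np.uint8); cv2.imwrite("pics/z8.png",cv2.resize(im,None,fx=7,fy=7,interpolation=cv2.INTER_CUBIC))
crop(t,270,110,370,215,"pics/t8.png",5)
E
```

```text
clock: 15.9
eef_pos: [0.449, -0.2836, 0.1997]
ee_rot: [0.684, 0.729, -0.0, -0.0]
contact_force: [-0.2, -0.9, 0.2]
finger_gap: 0.003
clock: 16.4
eef_pos: [0.4508, -0.2817, 0.1381]
ee_rot: [0.684, 0.73, -0.0, -0.001]
contact_force: [-0.9, 0.4, 1.0]
finger_gap: 0.009
[ 0.45171984 -0.28246723  0.13976469]
```

View pics/z8.png

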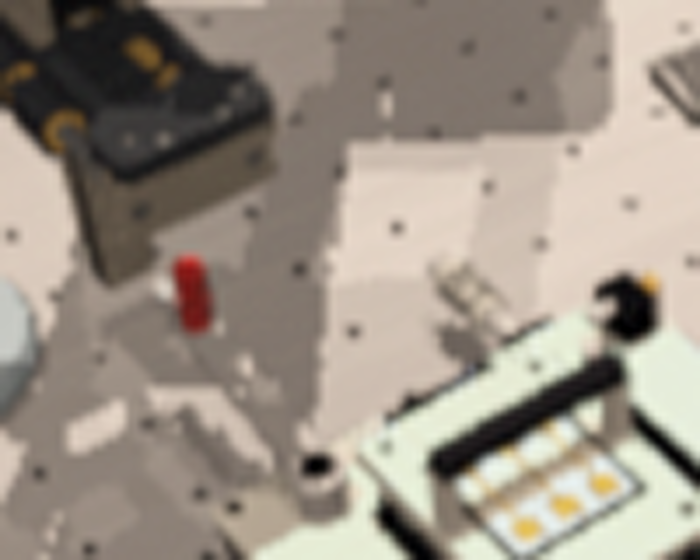

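View pics/t8.png

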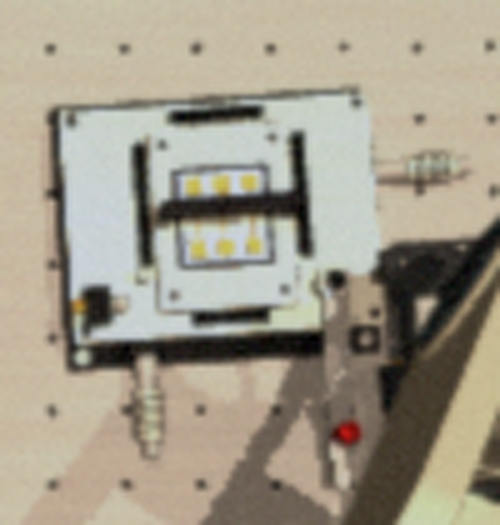

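Top view: the carrier is square between the rails. The knob is at (347,432), and the closed fingers are on its -y side. Lowering to knob height and making the approach.

```bash
python3 -m creep '{"jaw":[-1,-1,-1,-1,-1],"xyz":[[0,0,0.015],[0,0,0.015],[0,0,0.005],[0,0,0],[0,0,0]],"angular":[[0,0,2.7],[0,0,0],[0,0,0],[0,0,0],[0,0,0]]}'
python3 -m creep '{"jaw":[-1,-1,-1,-1,-1],"xyz":[[0.006,0,0],[0.006,0,0],[0.0083,-0.0011,0],[0.0088,-0.0011,0],[0.0088,-0.0011,0]],"angular":[[0,0,0],[0,0,0],[0,0,5],[0,0,5],[0,0,5]]}'
```

```text
clock: 17.0
eef_pos: [0.4517, -0.2829, 0.1054]
ee_rot: [0.701, 0.713, 0.0, 0.001]
contact_force: [-0.2, -0.6, -0.1]
finger_gap: 0.003
clock: 17.5
eef_pos: [0.4497, -0.2441, 0.1051]
ee_rot: [0.789, 0.614, 0.0, 0.0]
contact_force: [1.2, -1.2, 0.5]
finger_gap: 0.004
```

```bash
python3 -m creep '{"jaw":[-1,-1,-1,-1,-1],"xyz":[[0.0088,-0.0011,0],[0.0088,-0.0011,0],[0.0088,-0.0011,0],[0.0088,-0.0011,0],[0.0088,-0.0011,0]],"angular":[[0,0,5],[0,0,5],[0,0,5],[0,0,5],[0,0,5]]}'
python3 - <<'E'
from bench import r
from ov import *
s=r.grab_frame("scene"); print(r.observe()["eef_pos"])
im=s["frame"][190:280,160:280,::-1]; im=np.clip(im*1.2,0,255).astype(np.uint8); cv2.imwrite("pics/z9.png",cv2.resize(im,None,fx=6,fy=6,interpolation=cv2.INTER_CUBIC))
E
```

```text
clock: 18.0
eef_pos: [0.4624, -0.2019, 0.105]
ee_rot: [0.903, 0.429, 0.0, 0.0]
contact_force: [0.1, -0.6, -0.3]
finger_gap: 0.004
[ 0.46295162 -0.20108418  0.10501776]
```

View pics/z9.png

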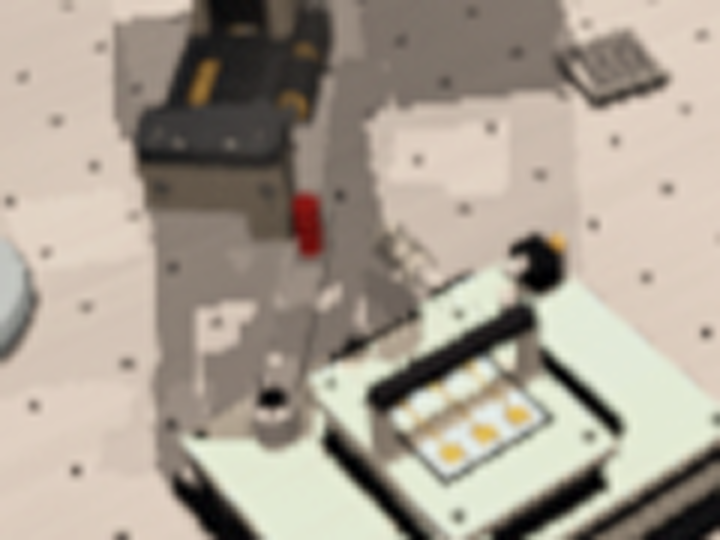

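The knob (308,225) is being pushed by the fingers' side face and the bar is swinging in. Continuing.

```bash
python3 -m creep '{"jaw":[-1,-1,-1,-1,-1],"xyz":[[0.0088,-0.0011,0],[0.0088,-0.0011,0],[0.0088,-0.0011,0],[0.0088,-0.0011,0],[0.0088,-0.0011,0]],"angular":[[0,0,5],[0,0,5],[0,0,5],[0,0,5],[0,0,5]]}'
python3 -m creep '{"jaw":[-1,-1,-1,-1,-1],"xyz":[[0.0088,-0.0011,0],[0.0088,-0.0011,0],[0.005,-0.0007,0],[0,0,0],[0,0,0]],"angular":[[0,0,5],[0,0,5],[0,0,3],[0,0,0],[0,0,0]]}'
python3 - <<'E'
from bench import r
from ov import *
s=r.grab_frame("scene"); t=r.grab_frame("top");print(r.observe()["eef_pos"])
im=s["frame"][190:280,160:280,::-1]; im=np.clip(im*1.2,0,255).astype(np.uint8); cv2.imwrite("pics/z10.png",cv2.resize(im,None,fx=6,fy=6,interpolation=cv2.INTER_CUBIC))
crop(t,270,110,370,215,"pics/t10.png",5)
E
```

```text
clock: 18.55
eef_pos: [0.4916, -0.1693, 0.1048]
ee_rot: [0.975, 0.224, -0.0, -0.0]
contact_force: [-1.0, -1.3, 0.7]
finger_gap: 0.002
clock: 19.05
eef_pos: [0.5114, -0.1586, 0.1047]
ee_rot: [0.993, 0.115, 0.0, 0.0]
contact_force: [0.3, -0.8, -0.7]
finger_gap: 0.005
[ 0.51127495 -0.15874479  0.10466563]
```

View pics/z10.png

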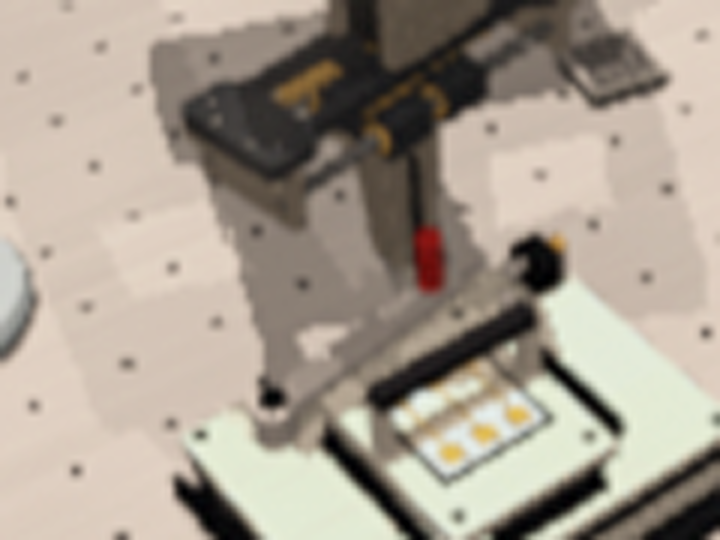

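View pics/t10.png

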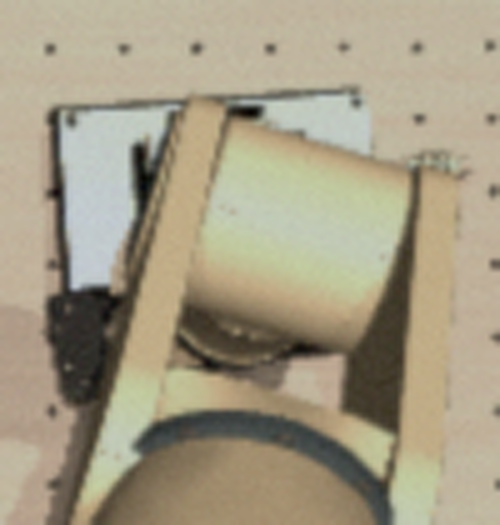

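The bar is near the detent housing now, knob at (428,258), about 0.16 rad to go. Pushing in small steps and watching force.

```bash
python3 -m creep '{"jaw":[-1,-1,-1,-1],"xyz":[[0.003,-0.0005,0],[0.003,-0.0005,0],[0,0,0],[0,0,0]],"angular":[[0,0,1.7],[0,0,1.7],[0,0,0],[0,0,0]]}'
python3 -m creep '{"jaw":[-1,-1,-1,-1],"xyz":[[0.002,-0.0003,0],[0.002,-0.0003,0],[0,0,0],[0,0,0]],"angular":[[0,0,1.1],[0,0,1.1],[0,0,0],[0,0,0]]}'
python3 -m creep '{"jaw":[-1,-1,-1],"xyz":[[0.001,0,0],[0.001,0,0],[0,0,0]],"angular":[[0,0,0.6],[0,0,0.6],[0,0,0]]}'
```

```text
clock: 19.55
eef_pos: [0.517, -0.1566, 0.1046]
ee_rot: [0.996, 0.084, -0.0, 0.0]
contact_force: [0.6, 0.5, -0.3]
finger_gap: 0.003
clock: 19.95
eef_pos: [0.5207, -0.1553, 0.1045]
ee_rot: [0.998, 0.065, -0.0, -0.0]
contact_force: [-3.9, -1.1, 1.6]
finger_gap: 0.004
clock: 20.25
eef_pos: [0.5222, -0.1548, 0.1045]
ee_rot: [0.999, 0.054, -0.001, -0.0]
contact_force: [-4.7, 0.7, 3.1]
finger_gap: 0.004
```

The detent is pushing back. Continuing through it.

```bash
python3 -m creep '{"jaw":[-1,-1,-1],"xyz":[[0.001,0,0],[0.001,0,0],[0,0,0]],"angular":[[0,0,0.6],[0,0,0.6],[0,0,0]]}'
python3 -m creep '{"jaw":[-1,-1,-1],"xyz":[[0.001,0,0],[0.001,0,0],[0,0,0]],"angular":[[0,0,0.6],[0,0,0.6],[0,0,0]]}'
```

```text
clock: 20.55
eef_pos: [0.5249, -0.1545, 0.1045]
ee_rot: [0.999, 0.043, -0.0, -0.0]
contact_force: [-1.6, 1.4, -0.4]
finger_gap: 0.001
clock: 20.85
eef_pos: [0.5278, -0.1548, 0.1048]
ee_rot: [0.999, 0.033, 0.001, 0.0]
contact_force: [-0.0, 0.6, 0.0]
finger_gap: 0.004
```

The force dropped to zero, so it has snapped through. One gentle nudge to confirm the stop, then back off.

```bash
python3 -m creep '{"jaw":[-1,-1,-1],"xyz":[[0.001,0,0],[0.001,0,0],[0,0,0]],"angular":[[0,0,0],[0,0,0],[0,0,0]]}'
python3 -m creep '{"jaw":[-1,-1,-1,-1,-1],"xyz":[[-0.01,0,0],[-0.02,0,0],[-0.02,0,-0.02],[0,0,-0.04],[0,0,-0.04]],"angular":[[0,0,0],[0,0,0],[0,0,0],[0,0,0],[0,0,0]]}'
python3 -m creep '{"jaw":[-1,-1,-1,-1,-1],"xyz":[[-0.03,0.03,0],[-0.03,0.04,0],[-0.03,0.04,0],[0,0.04,0],[0,0.04,0]],"angular":[[0,0,0],[0,0,0],[0,0,0],[0,0,0],[0,0,0]]}'
python3 -m creep '{"jaw":[-1,-1,-1,-1,-1],"xyz":[[0,0.04,0],[0,0.04,0],[0,0.03,0],[0,0,0],[0,0,0]],"angular":[[0,0,0],[0,0,0],[0,0,0],[0,0,0],[0,0,0]]}'
python3 - <<'E'
from bench import r
from ov import *
s=r.grab_frame("scene"); t=r.grab_frame("top");print(r.observe()["eef_pos"])
np.savez("s11.npz",**s);np.savez("t11.npz",**t)
im=s["frame"][190:300,160:290,::-1]; im=np.clip(im*1.2,0,255).astype(np.uint8); cv2.imwrite("pics/z11.png",cv2.resize(im,None,fx=6,fy=5.4,interpolation=cv2.INTER_CUBIC))
n=(0.597,-0.1825,np.deg2rad(3.6))
ov(t,(270,110,370,210),6,"pics/t11.png",[(rect(.06,.045,.06),n,(0,255,0)),([[-.05,-.066,.07],[-.05,.069,.07]],n,(0,0,255))],1.6)
cv2.imwrite("pics/full11.png",cv2.resize(t["frame"][:,:,::-1],(800,600)))
P=(np.array([[0,0]]))
# knob position
f=t["frame"].astype(int); m=(f[:,:,0]>2*f[:,:,1])&(f[:,:,0]>60); m[:,:270]=0; m[:, 370:]=0
v,u=np.nonzero(m[110:215]); print(len(u)); K=back(t,(u.mean(),v.mean()+110),.1)[0]; print("knob",K)
E
```

```text
clock: 21.15
eef_pos: [0.529, -0.1546, 0.1046]
ee_rot: [0.999, 0.033, -0.0, 0.0]
contact_force: [-1.2, 0.3, 0.8]
finger_gap: 0.002
clock: 21.65
eef_pos: [0.4773, -0.1576, 0.2051]
ee_rot: [0.999, 0.033, -0.001, -0.0]
contact_force: [0.9, 0.2, 0.4]
finger_gap: 0.007
clock: 22.15
eef_pos: [0.4004, -0.3547, 0.2049]
ee_rot: [0.999, 0.032, 0.0, 0.0]
contact_force: [1.0, 0.8, 0.5]
finger_gap: 0.006
clock: 22.65
eef_pos: [0.4083, -0.4628, 0.204]
ee_rot: [0.999, 0.032, -0.0, -0.001]
contact_force: [0.3, 0.0, -0.4]
finger_gap: 0.008
[ 0.40868315 -0.46183573  0.20435841]
11
knob [ 0.54448416 -0.1515678   0.1       ]
```

View pics/z11.png

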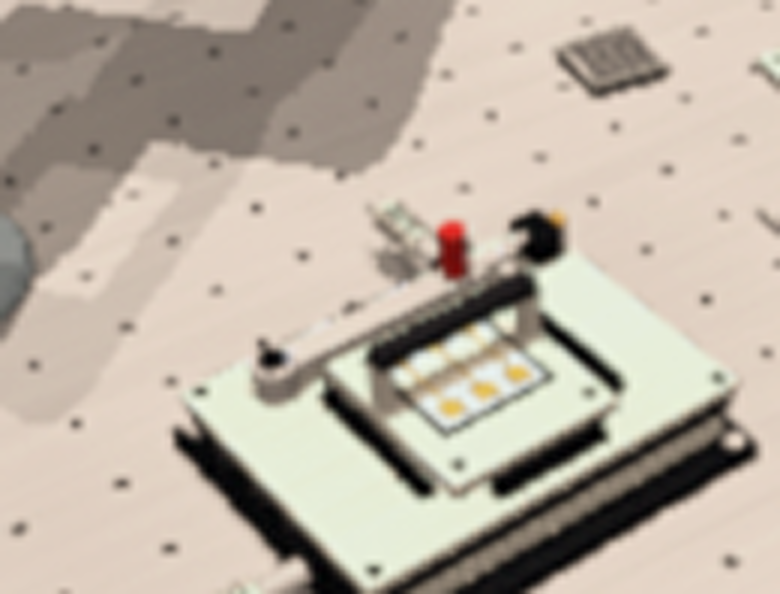

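View pics/t11.png

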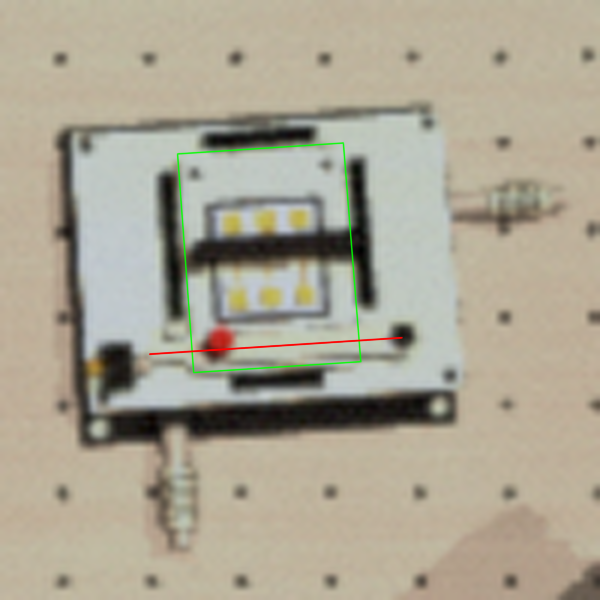

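View pics/full11.png

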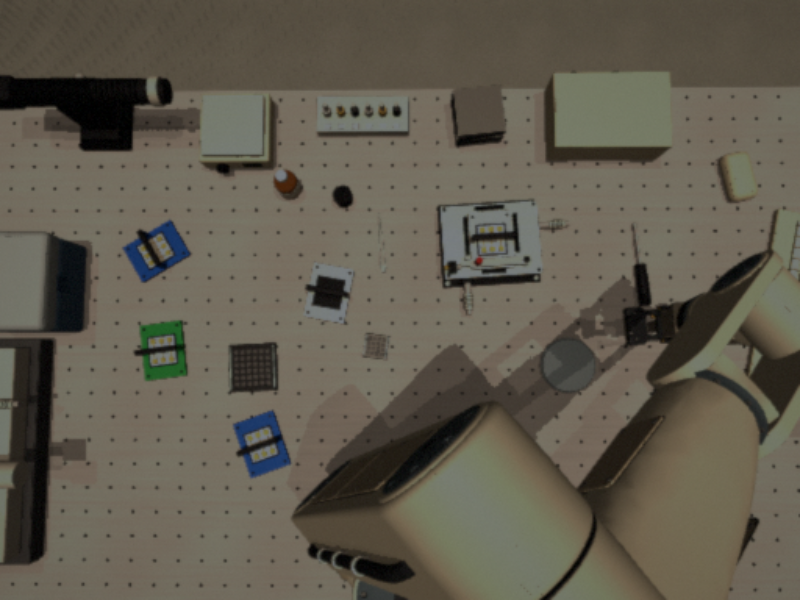

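The knob measures (0.5445, -0.1516), which is the predicted shut position to within a millimetre. The carrier (269,260) is inside the rails, the bystanders are at their original pixels, and the arm is clear. Handing in.

```bash
python3 -c "
from bench import r
print(r.observe()['contact_force']); print(r.job_done())"
```

```text
[ 0.19099494  0.02895638 -0.20187384]
the job is handed in; nothing more can be done
None
```

The loaded carrier is in the nest with the keeper bar snapped shut. I handed the job in at about 22.8 s; the system reported no verdict.

- **Lift and placing:** I lifted the white-substrate carrier by its handle and lowered it level into the nest. Contact came at tool-point height 0.1006 m, the height predicted for fully seated. I then let go and backed off cleanly.
- **Keeper:** I pushed the knob shut with the closed fingers. The detent pushed back with about 5 N, then the force fell to zero as it snapped through.
- **Last checks:**
  - The knob measured (0.5445, -0.1516) m, within 1 mm of the computed shut position.
  - The carrier looks flat and square between the rails in both views.
  - The bystanders I can make out in the top picture are where they were at the start. I compared them by eye and did not measure them.
  - The arm stands clear with about zero contact force.
- **Disagreements:** The two cameras differed by about 2–3 mm in y, and my nest x estimates spread over about 5 mm. I aligned the carrier to the nest within the scene camera's own picture, and it went in without touching the rails. My final green overlay sat about 2 mm off the carrier, which could be nest-estimate error or the carrier's play in the pocket.

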